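# Open the door chime's battery well

### The arm

A 7-joint arm with a two-finger parallel gripper is mounted at the origin on the work surface. World frame = base frame: x ahead of the robot, y to its left, z up, the work surface at z = 0. Lengths are in m, angles in rad, forces in N, time in s.
With the tool pointing down it reaches from about 0.4 to 0.85 m from the base axis. Payload 10.4 kg.
Tool frame: the origin (TCP) lies midway between the tips of the shut fingers; the grasp point (between the pads) lies 19 mm behind it; y points along the fingers, x is the direction in which the jaws open and shut, and the axes are right-handed (so a half turn about y gives the same grasp; the last joint's range is limited). The gripper opens to 87 mm and grips with 3 to 60 N. Pads are 19 mm wide; open, the fingers measure 117 mm over their backs; the gripper's body (75 mm by 190 mm) begins 51 mm behind the grasp point.
Start: joints at [1.273, 0.332, -0.065, 1.46, 0.022, 1.35, -0.088], TCP at [0.17, -0.602, 0.223] pointing down, gripper open.
Joint ranges: [-2.6, 2.6], [-0.5, 2.12], [-1.47, 1.34], [0.16, 2.42], [-1.27, 4.41], [0.06, 2.06], [-2.6, 2.6]. Speed limits (rad/s): [2.22, 2.22, 2.79, 2.79, 3.14, 3.14, 3.14].

### API

Orientations are given as a unit quaternion [x, y, z, w].
In Python, from bench import * gives the robot as it stands.
- The arm moves only by the tool jog_arm, never from a script. Its argument "commands" is a list of rows, each an object with "translation": the shift along the world's x, y, z in mm, a list of three; "twist": the turn about the world's z in rad. A call has 1 to 20 rows; each row shifts and turns the commanded pose from where the row before left it; what a row does not reach is not made up. A row lasts 1/10 s, in which the tool goes at most 50 mm and 8.59 degrees, less where a joint would pass 70% of its speed; a pose out of reach is approached as far as the arm can. A call is refused whole if a number of a shift passes 50 or a number of a turn 0.15, either way. A call with a gripper value outside its range is refused whole. "grip" is the closure, from 0 (fully open) to 1 (shut), set as the call begins (left out, the last holds). The fingers move at their own pace and stop on an object; "grip_force" is the grip in N (left out, the last holds). Time passes only in rows, so rows that do not move let the fingers close. It gives the time, the measured TCP pose, the force and the opening at its end, in the units of the state.
- read_state(): the state, without advancing time (a new reading comes with each control period).
- camera(name): name is "side" or "top" or "wrist"; returns a dict with "img" (384x512x3 uint8, red, green, blue), "fx", "fy", "cx", "cy" (pixels), "cam_to_world" (4x4, takes a point from camera to world coordinates). Camera axes: x right, y down, z forward; pixel columns grow to the right and rows downward; lengths in m; the calibration is good to about 2 mm. The wrist camera is an equidistant fisheye: a pixel r from the principal point sees the ray r / f radians off the axis. A picture is of the moment at which its call begins. There is no depth.
- close_job(): hands the job in, once; it reports no verdict.
The state is a dict: "time": time; "joint_positions": joint angles; "joint_vel": joint speeds; "joint_torque": joint torques, N m; "ee_pos": TCP position; "eef_rot": TCP orientation; "ft_force": force on the tool from outside, world axes, zero at the start; "torque": the same for the moment, N m; "width": finger opening in m.
Only numpy, scipy, OpenCV 4.12 (cv2) and the standard library are available. Lean on these libraries where they do the work, as an engineer would, in place of code of your own. Each camera call takes 0.05 s, during which the arm holds its last target.

### The job

The cordless door chime needs a new battery: it is the square unit lying on its face on the hall table. Push its sprung battery cap down, twist it anticlockwise past its catch, lift it off and set it down gently, upright, in the wooden key tray. Leave the round night light, which has the same kind of cap, alone.

Things in the scene. Friction and masses are not known exactly. Their poses are not given: they have to be found in the camera images.
- cap_grip (a point): The chime's alloy battery cap, 0.18 kg: drum 46 mm across, 22 mm high; on it a grip bar 44 long, 16 wide, 32 mm high. Two 9 mm lugs at its foot reach 31 mm out, in line with the bar. Point: on the axis, in the bar, 44 mm above the underside, 22 above the drum's top; x along the bar, z up. Spring: 4 N to start, 10 N at the bottom, 10 mm down. The catch clears from 6 mm down (aim for 8 to 9).
- chime: Cordless door chime: square grey box 104 x 104 x 50 mm, fixed. Origin: centre of its underside; z up. The cap sits in the middle, bar along the box's x, drum 10 mm proud, bar's top at 92 mm. Kept down and turned anticlockwise (from above), the cap has its lugs in open slots from about 46 degrees and lifts straight out; a stop ends the turn at about 90 (66 is good). It does not turn clockwise.
- tray: Wooden key tray, 190 mm (its x) by 150 mm (its y), rim 22 mm high, walls and floor 6 mm thick, empty, fixed. Origin at the centre of its underside on the table; z up.
- nightlight: Not to be touched: round grey night light, 116 mm across and 50 mm high, with an alloy cap and grip bar just like the chime's, bar's top 92 mm above the table. Fixed. Origin at the centre of its underside; bar along its x.
Mind the look-alikes: they are no part of the job. Of the things shaped like the part that bears cap_grip, the aluminium one is meant. What is shaped like the chime but green is not meant.

How it is judged:
On the way, in this order (a step that is already met when the one before it is completed fails the run):
1. the chime's cap is pushed down against its spring by at least 4 mm (z of cap_grip in the frame of chime below 0.078 m), for 0.05 s.
2. the cap is lifted clear of the chime, in the fingers (z of cap_grip in the frame of chime above 0.105 m and contact force between the fingers and cap above 0.5 N), for 0.2 s.
At the end, for the whole second after the job is handed in: The chime's cap stands upright (within 10 degrees), at rest, flat on the floor of the key tray: its axis within 80 mm of the tray's centre along x and 60 mm along y, its point 42 to 58 mm above the tray's underside (x of cap_grip in the frame of tray between -0.08 and 0.08 m and y of cap_grip in the frame of tray between -0.06 and 0.06 m and z of cap_grip in the frame of tray between 0.042 and 0.058 m and angle between cap_grip's own z axis and vertical below 0.17 rad and linear speed of cap below 0.02 m/s); the robot touches nothing.
It fails at once if the night light is pushed (more than 3 N) (contact force between any of the arm, the fingers and nightlight above 3 N).
It fails at once if the cap is dropped or thrown (falls freely faster than 0.6 m/s, a drop of about 18 mm) (linear speed of cap above 0.6 m/s and contact force between the fingers and cap below 0.05 N).
It fails at once if the catch is forced: the seated cap is turned past it without being pushed down (horizontal distance between cap_grip and chime below 0.015 m and z of cap_grip in the frame of chime between 0.0775 and 0.09 m and angle between the x axis of cap_grip and the x axis of chime, either way round between 0.21 and 0.55 rad).
It also fails if it takes over 40 s, if anything falls off the work surface, if the arm or the gripper's body presses on something with over 40 N, if the wrist force passes 120 N, or if a joint passes its speed limit or range.

## Working session

There is one attempt and no reset: what is moved stays moved. The work goes in short steps, Python scripts to look and compute and a tool call to move; the robot and the scene stay as the last step left them, time stands still between calls to the robot, and variables do not carry over. Pictures are saved under pics/ and viewed, and the job is handed in when it is done.

Besides the shell and the picture viewer there is one more tool, called after "Request:" as name(argument=value, ...), one argument or row to a line, values as JSON. jog_arm: Moves the arm, as the interface text tells. Its arguments: {"type":"object","properties":{"commands":{"type":"array"},"grip":{"type":"number"},"grip_force":{"type":"number"}},"required":["commands"]}

```bash
mkdir -p pics
cat > h.py <<'E'
from bench import *
import numpy as np, cv2
def save(n,f):
    c=camera(n); cv2.imwrite(f'pics/{f}.png',c['img'][:,:,::-1]); np.savez(f'pics/{f}.npz',**{k:np.array(v) for k,v in c.items()}); return c
def ray(c,u,v,z,fish=False):
    x=(u-c['cx'])/c['fx'];y=(v-c['cy'])/c['fy']
    if fish:
        r=np.hypot(x,y); d=np.array([x/r*np.sin(r),y/r*np.sin(r),np.cos(r)]) if r>0 else np.array([0,0,1.])
    else: d=np.array([x,y,1.])
    T=np.array(c['cam_to_world']); d=T[:3,:3]@d; o=T[:3,3]
    return o+d*(z-o[2])/d[2]
def proj(c,p):
    T=np.array(c['cam_to_world']); q=T[:3,:3].T@(np.array(p)-T[:3,3]); return (float(c['cx']+c['fx']*q[0]/q[2]),float(c['cy']+c['fy']*q[1]/q[2]))
E
python3 - <<'E'
from h import *
for n in('top','side','wrist'):
    c=save(n,n+'0'); print(n,c['fx'],np.round(c['cam_to_world'],3).tolist())
s=read_state(); print(s['time'],s['ee_pos'],s['eef_rot'],s['width'],s['ft_force'])
E
```

```text
top 442.9300068652564 [[-0.021, -0.996, 0.089, 0.417], [-1.0, 0.023, 0.019, 0.067], [-0.021, -0.089, -0.996, 1.268], [0.0, 0.0, 0.0, 1.0]]
side 350.03912980627456 [[0.992, -0.09, 0.088, 0.467], [-0.125, -0.741, 0.659, -0.586], [0.006, -0.665, -0.747, 0.821], [0.0, 0.0, 0.0, 1.0]]
wrist 297.3186396354542 [[0.271, -0.925, -0.266, 0.242], [-0.962, -0.261, -0.074, -0.58], [-0.001, 0.276, -0.961, 0.384], [0.0, 0.0, 0.0, 1.0]]
0.15 [ 0.16952802 -0.60130046  0.22198329] [-0.56358251  0.42707765 -0.426519    0.56396895] 0.0867507394014436 [-1.18603845  0.36481605 -0.70622648]
```

View pics/top0.png

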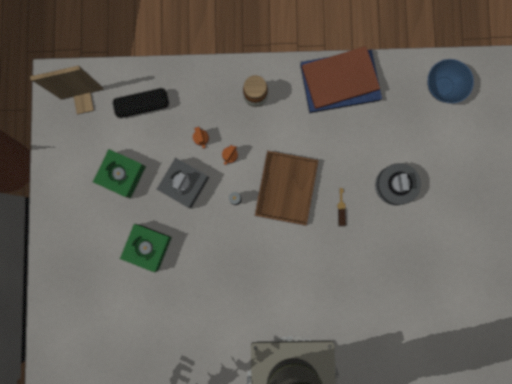

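View pics/side0.png

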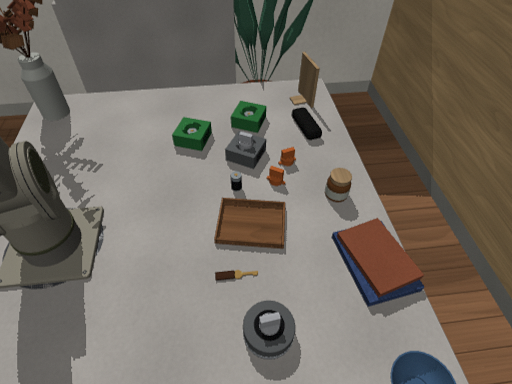

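Run:
```python
import cv2,numpy as np
t=cv2.imread('pics/top0.png');s=cv2.imread('pics/side0.png')
a=cv2.resize(t[140:220,140:240],None,fx=7.5,fy=7.5,interpolation=cv2.INTER_CUBIC);cv2.imwrite('pics/tc.png',a)
a=cv2.resize(s[110:180,210:310],None,fx=8,fy=8,interpolation=cv2.INTER_CUBIC);cv2.imwrite('pics/sc.png',a)
a=cv2.resize(t[140:235,245:345],None,fx=6,fy=6,interpolation=cv2.INTER_CUBIC);cv2.imwrite('pics/tray.png',a)
```

```text
(no output)
```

View pics/tc.png

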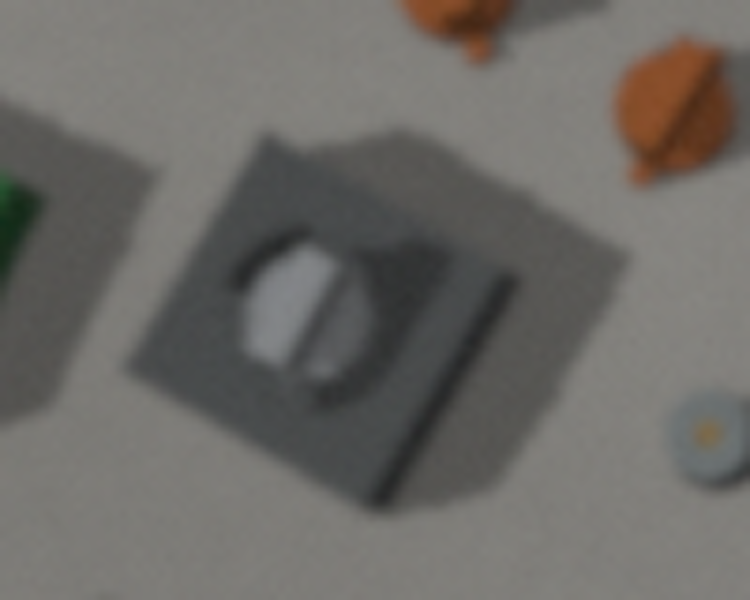

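View pics/sc.png

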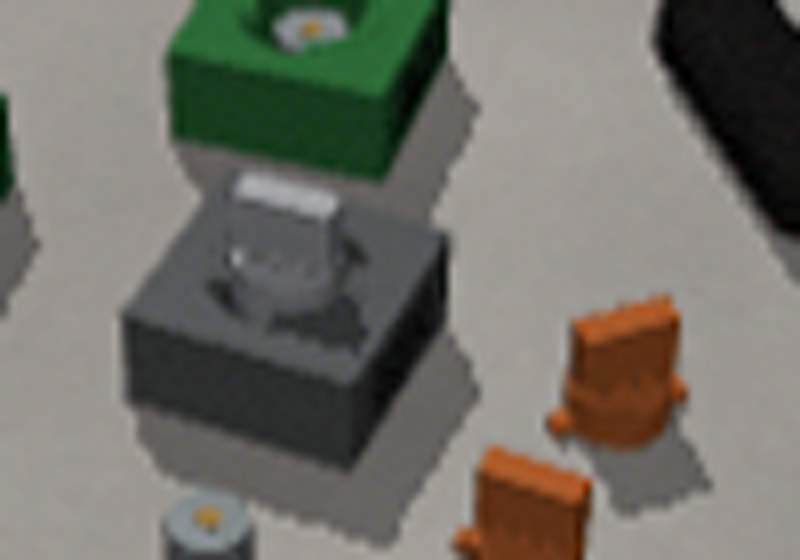

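View pics/tray.png

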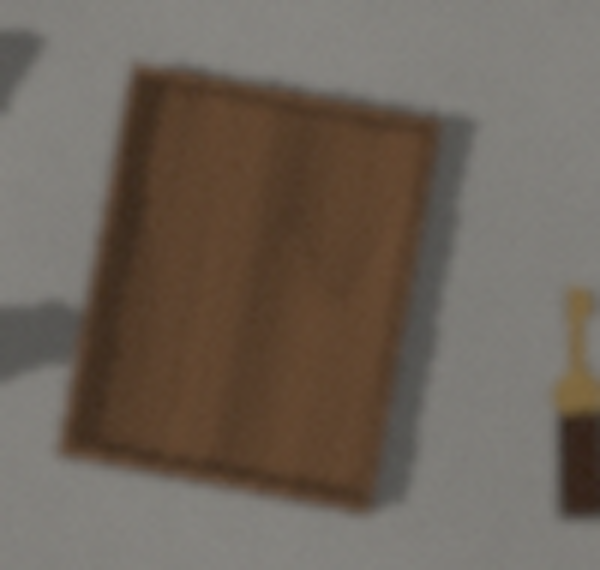

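Run:
```python
from h import *
t=dict(np.load('pics/top0.npz'));s=dict(np.load('pics/side0.npz'))
def T(p,z):return np.array([ray(t,140+a/7.5-.43,140+b/7.5-.43,z) for a,b in p])
def S(p,z):return np.array([ray(s,210+a/8-.44,110+b/8-.44,z) for a,b in p])
def show(n,P):
    print(n,np.round(P,4)[:,:2].tolist(),'mean',np.round(P.mean(0),4))
    for i in range(len(P)):
        d=P[(i+1)%len(P)]-P[i];print('  ',round(np.hypot(*d[:2]),4),round(np.degrees(np.arctan2(d[1],d[0])),1))
show('boxT',T([(265,137),(495,270),(370,498),(130,370)],.05))
show('boxS',S([(124,316),(348,384),(448,234),(208,182)],.05))
show('barT',T([(305,240),(345,262),(287,370),(243,348)],.092))
show('barS',S([(238,196),(335,216),(342,194),(242,175)],.092))
def R(p,z):return np.array([ray(t,245+a/6-.42,140+b/6-.42,z) for a,b in p])
show('trayT',R([(135,65),(440,118),(372,512),(62,455)],.022))
show('NL',np.array([ray(t,401,183,.092),ray(s,269,322,.09)]))
```

```text
boxT [[0.6309, 0.3126], [0.579, 0.2274], [0.4955, 0.2744], [0.545, 0.3632]] mean [0.5626 0.2944 0.05  ]
   0.0998 -121.3
   0.0959 150.6
   0.1016 60.9
   0.0998 -30.5
boxS [[0.4927, 0.2754], [0.5785, 0.2244], [0.6322, 0.3105], [0.5349, 0.3566]] mean [0.5596 0.2917 0.05  ]
   0.0999 -30.7
   0.1015 58.1
   0.1076 154.7
   0.0915 -117.5
barT [[0.5859, 0.2899], [0.5776, 0.2756], [0.5392, 0.2967], [0.5475, 0.3124]] mean [0.5626 0.2936 0.092 ]
   0.0165 -120.1
   0.0438 151.3
   0.0178 62.3
   0.0445 -30.3
barS [[0.5424, 0.295], [0.5798, 0.278], [0.5843, 0.2913], [0.5454, 0.3081]] mean [0.563  0.2931 0.092 ]
   0.0411 -24.5
   0.014 71.2
   0.0424 156.7
   0.0134 -102.9
trayT [[0.6508, 0.0547], [0.6218, -0.0887], [0.4369, -0.0509], [0.4666, 0.0932]] mean [0.544  0.0021 0.022 ]
   0.1463 -101.4
   0.1888 168.4
   0.1471 78.3
   0.1882 -11.8
NL [[0.5413, -0.2975], [0.542, -0.316]] mean [ 0.5416 -0.3068  0.091 ]
   0.0185 -87.7
   0.0185 92.3
```

Run:
```python
from h import *
from scipy.spatial.transform import Rotation as Ro
s=read_state(); R=Ro.from_quat(s['eef_rot']).as_matrix(); print(np.round(R,3)); print(np.degrees(np.arctan2(R[1,0],R[0,0])))
```

```text
[[ 0.271 -0.     0.962]
 [-0.962  0.001  0.271]
 [-0.001 -1.    -0.   ]]
-74.2540410269873
```

Request:
jog_arm(
  commands=[
    {"translation": [17.5, 28, 0], "twist": 0.08},
    {"translation": [17.5, 28, 0], "twist": 0.08},
    {"translation": [17.5, 28, 0], "twist": 0.08},
    {"translation": [17.5, 28, 0], "twist": 0.08},
    {"translation": [17.5, 28, 0], "twist": 0.08},
    {"translation": [17.5, 28, 0], "twist": 0.08},
    {"translation": [17.5, 28, 0], "twist": 0.08},
    {"translation": [17.5, 28, 0], "twist": 0.08},
    {"translation": [17.5, 28, 0], "twist": 0.08},
    {"translation": [17.5, 28, 0], "twist": 0.08},
    {"translation": [17.5, 28, 0], "twist": 0.08},
    {"translation": [17.5, 28, 0], "twist": 0.08},
    {"translation": [17.5, 28, 0], "twist": 0.08},
    {"translation": [17.5, 28, 0], "twist": 0.08},
    {"translation": [17.5, 28, 0], "twist": 0.08},
    {"translation": [17.5, 28, 0], "twist": 0.08},
  ],
  grip=0,
)

```text
time: 1.75
ee_pos: [0.45, -0.1524, 0.2225]
eef_rot: [0.707, -0.005, 0.005, -0.707]
ft_force: [0.1, -0.3, 0.4]
width: 0.087
```

Request:
jog_arm(
  commands=[
    {"translation": [8, 32, 0], "twist": 0.0765},
    {"translation": [8, 32, 0], "twist": 0.0765},
    {"translation": [8, 32, 0], "twist": 0.0765},
    {"translation": [8, 32, 0], "twist": 0.0765},
    {"translation": [8, 32, 0], "twist": 0.0765},
    {"translation": [8, 32, 0], "twist": 0.0765},
    {"translation": [8, 32, 0], "twist": 0.0765},
    {"translation": [8, 32, 0], "twist": 0.0765},
    {"translation": [8, 32, 0], "twist": 0.0765},
    {"translation": [8, 32, 0], "twist": 0.0765},
    {"translation": [8, 32, 0], "twist": 0.0765},
    {"translation": [8, 32, 0], "twist": 0.0765},
    {"translation": [8, 32, 0], "twist": 0.0765},
    {"translation": [8, 30, 0], "twist": 0.0765},
    {"translation": [0, 0, 0], "twist": 0},
  ],
)

```text
time: 3.25
ee_pos: [0.5604, 0.2968, 0.2217]
eef_rot: [-0.609, -0.358, 0.358, 0.611]
ft_force: [-0.9, 0.1, -0.1]
width: 0.0873
```

Run:
```python
from h import *
from scipy.spatial.transform import Rotation as Ro
s=read_state(); R=Ro.from_quat(s['eef_rot']).as_matrix(); print(s['ee_pos'],np.degrees(np.arctan2(R[1,0],R[0,0])),s['joint_positions'])
c=save('wrist','w1'); cv2.imwrite('pics/w1b.png',cv2.resize(c['img'][:,:,::-1],None,fx=1.5,fy=1.5))
```

```text
[0.5603793  0.29676999 0.22170862] 60.87643843568175 [ 0.09438864  0.50520748 -0.91891486  1.3982643   0.39580299  1.43096456
  0.24518081]
```

View pics/w1b.png

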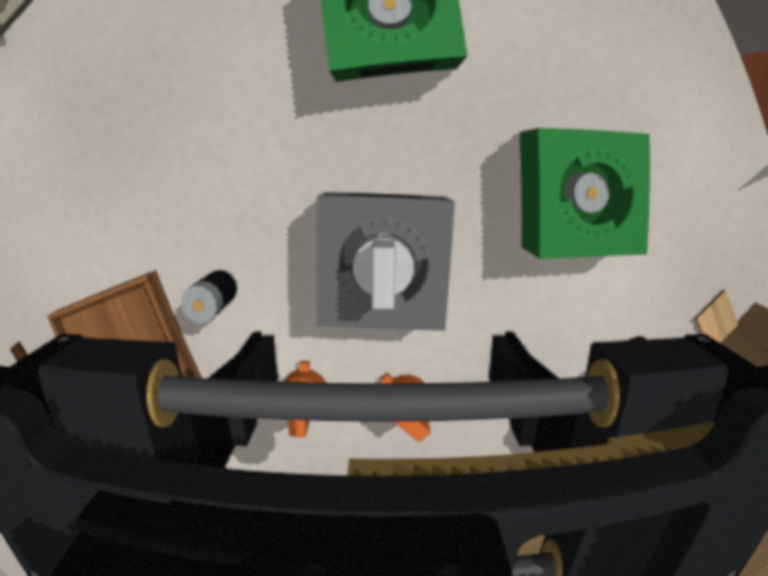

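```bash
python3 - <<'E'
from h import *
c=dict(np.load('pics/w1.npz'))
f=lambda p,z:np.array([ray(c,a/1.5-.17,b/1.5-.17,z,True) for a,b in p])
for n,p,z in(('bar',[(373,248),(397,248),(396,309),(371,309)],.092),('box',[(318,195),(454,200),(445,330),(317,327)],.05)):
    P=f(p,z);print(n,np.round(P,4)[:,:2].tolist(),P.mean(0).round(4))
    for i in range(4):
        d=P[(i+1)%4]-P[i];print(round(np.hypot(*d[:2]),4),np.degrees(np.arctan2(d[1],d[0])).round(1))
E
python3 - <<'E'
import cv2
a=cv2.imread('pics/w1.png')[120:225,205:310]
cv2.imwrite('pics/w1c.png',cv2.resize(a,None,fx=5.6,fy=5.6,interpolation=cv2.INTER_CUBIC))
E
```

```text
bar [[0.5399, 0.3016], [0.5477, 0.3155], [0.5849, 0.2944], [0.5765, 0.2793]] [0.5622 0.2977 0.092 ]
0.016 60.9
0.0428 -29.6
0.0173 -119.1
0.0428 148.7
box [[0.4906, 0.2808], [0.5436, 0.3684], [0.633, 0.3148], [0.5804, 0.2257]] [0.5619 0.2974 0.05  ]
0.1023 58.8
0.1042 -31.0
0.1034 -120.6
0.1054 148.5
```

View pics/w1c.png

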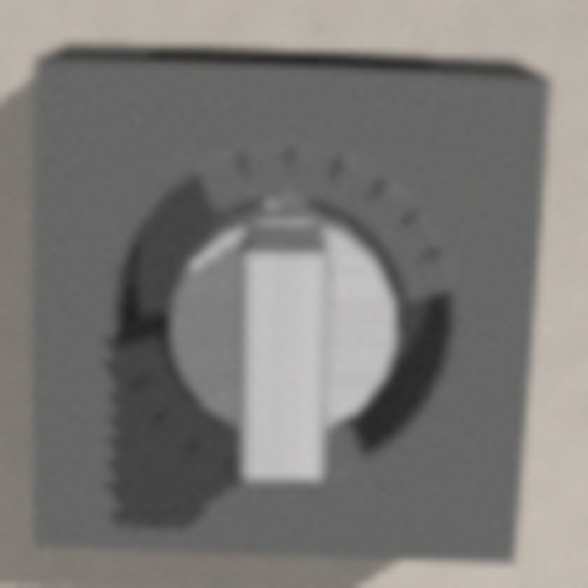

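Run:
```python
from h import *
s=read_state(); print(s['time'],s['ee_pos'],np.linalg.norm(s['joint_vel']))
c=save('wrist','w2'); T=c['cam_to_world'];print(T[:3,3],np.load('pics/w1.npz')['cam_to_world'][:3,3])
s=read_state(); print(s['time'],s['ee_pos'],s['joint_vel'])
```

```text
3.3 [0.5607878  0.29457665 0.22183261] 0.06491207139327834
[0.49510764 0.33218536 0.3842143 ] [0.49463022 0.33390839 0.38420595]
3.35 [0.56125857 0.2928651  0.2219819 ] [ 0.03227558 -0.02179424  0.01463875  0.01185896 -0.00150131 -0.0027561
 -0.00294319]
```

Request:
jog_arm(
  commands=[
    {"translation": [0, 0, -20], "twist": 0},
    {"translation": [0, 0, -20], "twist": 0},
    {"translation": [0, 0, -10], "twist": 0},
    {"translation": [0, 0, 0], "twist": 0},
    {"translation": [0, 0, 0], "twist": 0},
    {"translation": [0, 0, 0], "twist": 0},
  ],
  grip_force=45,
)

```text
time: 3.95
ee_pos: [0.5621, 0.2925, 0.1738]
eef_rot: [0.611, 0.356, -0.355, -0.611]
ft_force: [-0.2, 0.7, -0.3]
width: 0.0868
```

Run:
```python
from h import *
from scipy.spatial.transform import Rotation as Ro
s=read_state(); R=Ro.from_quat(s['eef_rot']).as_matrix(); print(s['ee_pos'],np.degrees(np.arctan2(R[1,0],R[0,0])),R[2].round(3),s['joint_vel'].round(3),s['ft_force'])
c=save('wrist','w3'); cv2.imwrite('pics/w3c.png',cv2.resize(c['img'][100:250,180:330,::-1],None,fx=4,fy=4,interpolation=cv2.INTER_CUBIC))
```

```text
[0.56205909 0.29247117 0.17375125] 60.41325487206935 [ 0.001 -1.    -0.001] [-0.004  0.    -0.001  0.001  0.001 -0.002 -0.001] [-0.16018871  0.70195365 -0.29179723]
```

View pics/w3c.png

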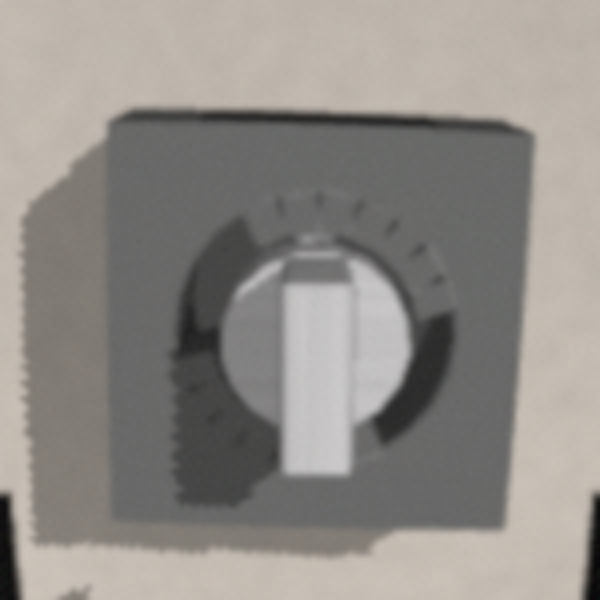

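Run:
```python
from h import *
c=dict(np.load('pics/w3.npz'))
f=lambda p,z:np.array([ray(c,180+a/4-.375,100+b/4-.375,z,True) for a,b in p])
for n,p,z in(('bar',[(283,282),(355,282),(352,475),(281,475)],.092),('box',[(109,120),(533,135),(504,527),(110,520)],.05)):
    P=f(p,z);print(n,P.mean(0).round(4))
    for i in range(4):
        d=P[(i+1)%4]-P[i];print(round(np.hypot(*d[:2]),4),np.degrees(np.arctan2(d[1],d[0])).round(1))
```

```text
bar [0.5613 0.2977 0.092 ]
0.0151 60.4
0.0432 -29.7
0.0156 -119.6
0.0432 149.6
box [0.5615 0.2973 0.05  ]
0.1027 58.5
0.1026 -31.0
0.1041 -120.7
0.104 148.2
```

Request:
jog_arm(
  commands=[
    {"translation": [0, 3, -20], "twist": 0},
    {"translation": [0, 0, -20], "twist": 0},
    {"translation": [0, 0, -20], "twist": 0},
    {"translation": [0, 0, -20], "twist": 0},
    {"translation": [0, 0, -14], "twist": 0},
    {"translation": [0, 0, -9], "twist": 0},
    {"translation": [0, 0, -5], "twist": 0},
    {"translation": [0, 0, 0], "twist": 0},
    {"translation": [0, 0, 0], "twist": 0},
    {"translation": [0, 0, 0], "twist": 0},
  ],
)

```text
time: 5.0
ee_pos: [0.562, 0.2957, 0.0654]
eef_rot: [0.611, 0.356, -0.356, -0.611]
ft_force: [-0.3, -0.5, 0.3]
width: 0.087
```

Run:
```python
from h import *
s=read_state();print(s['ee_pos'],s['ft_force'],s['width'])
c=save('wrist','w4'); c2=save('side','s4'); cv2.imwrite('pics/w4b.png',np.hstack([cv2.resize(c['img'][100:340,130:380,::-1],None,fx=1.6,fy=1.6),cv2.resize(c2['img'][100:196,190:290,::-1],(400,384),interpolation=cv2.INTER_CUBIC)]))
```

```text
[0.56199176 0.29572281 0.06539904] [-0.30317439 -0.51252695  0.2968459 ] 0.08698013268583293
```

View pics/w4b.png

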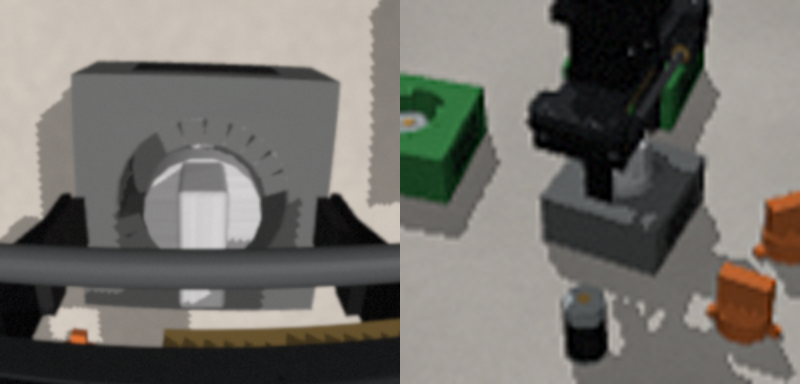

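The bar (crop pixels 180–226) sits midway between the fingertips (83 and 318), so I'll close the gripper.

Request:
jog_arm(
  commands=[
    {"translation": [0, 0, 0], "twist": 0},
    {"translation": [0, 0, 0], "twist": 0},
    {"translation": [0, 0, 0], "twist": 0},
    {"translation": [0, 0, 0], "twist": 0},
    {"translation": [0, 0, 0], "twist": 0},
    {"translation": [0, 0, 0], "twist": 0},
    {"translation": [0, 0, 0], "twist": 0},
    {"translation": [0, 0, 0], "twist": 0},
    {"translation": [0, 0, 0], "twist": 0},
    {"translation": [0, 0, 0], "twist": 0},
  ],
  grip=1,
  grip_force=45,
)

```text
time: 6.1
ee_pos: [0.5618, 0.2958, 0.0647]
eef_rot: [-0.611, -0.356, 0.356, 0.611]
ft_force: [-0.9, -0.7, -2.6]
width: 0.0156
```

Request:
jog_arm(
  commands=[
    {"translation": [0, 0, -2], "twist": 0},
    {"translation": [0, 0, -2], "twist": 0},
    {"translation": [0, 0, -2], "twist": 0},
    {"translation": [0, 0, -2], "twist": 0},
    {"translation": [0, 0, -0.5], "twist": 0},
    {"translation": [0, 0, 0], "twist": 0},
    {"translation": [0, 0, 0], "twist": 0},
    {"translation": [0, 0, 0], "twist": 0},
  ],
)

```text
time: 6.9
ee_pos: [0.5618, 0.2958, 0.0569]
eef_rot: [0.611, 0.356, -0.356, -0.611]
ft_force: [-1.7, -0.9, 8.3]
width: 0.0156
```

Request:
jog_arm(
  commands=[
    {"translation": [0, 0, -1.2], "twist": 0},
    {"translation": [0, 0, 0], "twist": 0},
    {"translation": [0, 0, 0], "twist": 0},
    {"translation": [0, 0, 0], "twist": 0},
  ],
)

```text
time: 7.3
ee_pos: [0.5618, 0.2958, 0.0557]
eef_rot: [0.611, 0.356, -0.356, -0.611]
ft_force: [-2.0, -0.7, 9.3]
width: 0.0158
```

Run:
```python
from h import *
s=read_state();print(s['ee_pos'],s['ft_force'],s['torque'],s['joint_positions'])
```

```text
[0.56182229 0.29575993 0.05574465] [-1.96566157 -0.7086615   9.28784734] [-0.31770695  0.4533542   0.02764701] [ 0.05846747  0.64568811 -0.84219133  1.57588373  0.51367957  1.15335249
  0.15906939]
```

Request:
jog_arm(
  commands=[
    {"translation": [0, 0, 0], "twist": 0.05},
    {"translation": [0, 0, 0], "twist": 0.05},
    {"translation": [0, 0, 0], "twist": 0.05},
    {"translation": [0, 0, 0], "twist": 0.05},
    {"translation": [0, 0, 0], "twist": 0},
  ],
)

```text
time: 7.8
ee_pos: [0.5618, 0.2962, 0.0558]
eef_rot: [-0.572, -0.416, 0.415, 0.572]
ft_force: [-1.3, -0.3, 8.5]
width: 0.0158
```

Run:
```python
from h import *
s=read_state();print(s['ee_pos'],s['ft_force'],s['torque'],s['width'],s['joint_positions'])
```

```text
[0.56180782 0.29615852 0.05583561] [-1.28830523 -0.26097375  8.46335407] [-0.0173849   0.36792216  0.01092084] 0.015800020260586415 [ 0.0820488   0.66184048 -0.88028192  1.57449018  0.54172744  1.16403222
  0.3437953 ]
```

Turning freely and still pressed down (8.5 N). Another 0.95 rad to reach about 66°.

Request:
jog_arm(
  commands=[
    {"translation": [0, 0, 0], "twist": 0.07},
    {"translation": [0, 0, 0], "twist": 0.07},
    {"translation": [0, 0, 0], "twist": 0.07},
    {"translation": [0, 0, 0], "twist": 0.07},
    {"translation": [0, 0, 0], "twist": 0.07},
    {"translation": [0, 0, 0], "twist": 0.07},
    {"translation": [0, 0, 0], "twist": 0.07},
    {"translation": [0, 0, 0], "twist": 0.07},
    {"translation": [0, 0, 0], "twist": 0.07},
    {"translation": [0, 0, 0], "twist": 0.07},
    {"translation": [0, 0, 0], "twist": 0.07},
    {"translation": [0, 0, 0], "twist": 0.07},
    {"translation": [0, 0, 0], "twist": 0.07},
    {"translation": [0, 0, 0], "twist": 0.04},
    {"translation": [0, 0, 0], "twist": 0},
    {"translation": [0, 0, 0], "twist": 0},
    {"translation": [0, 0, 0], "twist": 0},
  ],
)

```text
time: 9.5
ee_pos: [0.562, 0.2957, 0.0558]
eef_rot: [0.319, 0.631, -0.631, -0.319]
ft_force: [-1.2, -1.8, 7.7]
width: 0.0159
```

Run:
```python
from h import *
from scipy.spatial.transform import Rotation as Ro
s=read_state(); R=Ro.from_quat(s['eef_rot']).as_matrix(); print(s['ee_pos'],np.degrees(np.arctan2(R[1,0],R[0,0])),R[2].round(3),s['ft_force'],s['torque'],s['joint_positions'])
c=save('wrist','w5'); cv2.imwrite('pics/w5b.png',cv2.resize(c['img'][60:340,100:400,::-1],None,fx=2,fy=2))
```

```text
[0.56203291 0.29573442 0.05579156] 126.33516593263195 [-0.    -1.    -0.001] [-1.18337342 -1.83882747  7.72600076] [-0.25156496  0.20342523  0.03992232] [ 0.18056841  0.74884365 -1.05084783  1.56939124  0.67914832  1.22590585
  1.21250028]
```

View pics/w5b.png

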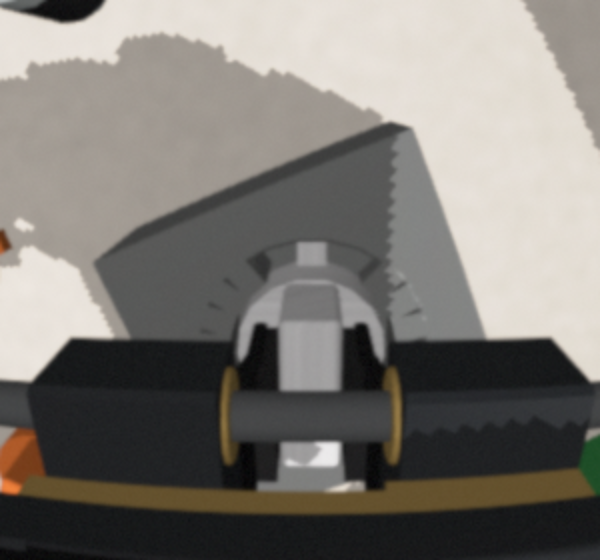

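The lug (crop pixel 310,253) is in the middle of the open slot, so I'll lift straight up.

Request:
jog_arm(
  commands=[
    {"translation": [0, 0, 3], "twist": 0},
    {"translation": [0, 0, 4], "twist": 0},
    {"translation": [0, 0, 4], "twist": 0},
    {"translation": [0, 0, 5], "twist": 0},
    {"translation": [0, 0, 6], "twist": 0},
    {"translation": [0, 0, 8], "twist": 0},
    {"translation": [0, 0, 10], "twist": 0},
    {"translation": [0, 0, 10], "twist": 0},
    {"translation": [0, 0, 10], "twist": 0},
    {"translation": [0, 0, 10], "twist": 0},
    {"translation": [0, 0, 10], "twist": 0},
    {"translation": [0, 0, 8], "twist": 0},
    {"translation": [0, 0, 4], "twist": 0},
    {"translation": [0, 0, 0], "twist": 0},
    {"translation": [0, 0, 0], "twist": 0},
    {"translation": [0, 0, 0], "twist": 0},
  ],
)

```text
time: 11.15
ee_pos: [0.5614, 0.2952, 0.1463]
eef_rot: [-0.319, -0.631, 0.631, 0.319]
ft_force: [-0.0, 0.3, -1.9]
width: 0.0155
```

Run:
```python
from h import *
s=read_state();print(s['ee_pos'],s['ft_force'],s['torque'],s['width'])
c=save('side','s6'); cv2.imwrite('pics/s6b.png',cv2.resize(c['img'][60:260,170:370,::-1],None,fx=3,fy=3,interpolation=cv2.INTER_CUBIC))
```

```text
[0.56142382 0.29522272 0.14633206] [-0.02244189  0.29850696 -1.88841574] [ 0.13063792 -0.1782173  -0.01753219] 0.015510012621500861
```

View pics/s6b.png

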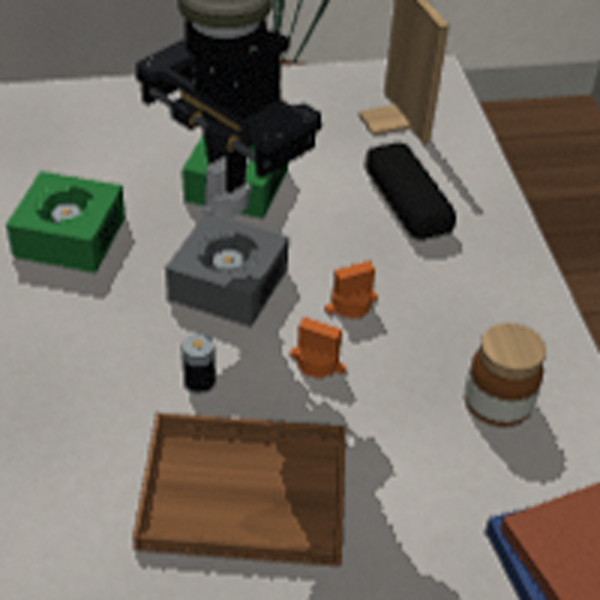

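Request:
jog_arm(
  commands=[
    {"translation": [0, -8, 0], "twist": 0},
    {"translation": [-1, -16, 0], "twist": -0.05},
    {"translation": [-1.4, -22, 0], "twist": -0.05},
    {"translation": [-1.4, -22, 0], "twist": -0.05},
    {"translation": [-1.4, -22, 0], "twist": -0.05},
    {"translation": [-1.4, -22, 0], "twist": -0.05},
    {"translation": [-1.4, -22, 0], "twist": -0.05},
    {"translation": [-1.4, -22, 0], "twist": -0.05},
    {"translation": [-1.4, -22, 0], "twist": -0.05},
    {"translation": [-1.4, -22, 0], "twist": -0.05},
    {"translation": [-1.4, -22, 0], "twist": -0.05},
    {"translation": [-1.4, -22, 0], "twist": -0.05},
    {"translation": [-1.4, -22, 0], "twist": -0.05},
    {"translation": [-1, -16, 0], "twist": -0.05},
    {"translation": [0, -11, 0], "twist": 0},
    {"translation": [0, 0, 0], "twist": 0},
    {"translation": [0, 0, 0], "twist": 0},
    {"translation": [0, 0, 0], "twist": 0},
    {"translation": [0, 0, 0], "twist": 0},
  ],
)

```text
time: 13.1
ee_pos: [0.5442, 0.0036, 0.1469]
eef_rot: [-0.503, -0.497, 0.496, 0.504]
ft_force: [-0.2, -0.2, -1.6]
width: 0.0158
```

Run:
```python
from h import *
s=read_state();print(s['ee_pos'],s['ft_force'],s['torque'],s['width'],s['joint_vel'].round(3))
c=save('side','s7'); cv2.imwrite('pics/s7b.png',cv2.resize(c['img'][100:300,150:350,::-1],None,fx=3,fy=3,interpolation=cv2.INTER_CUBIC))
```

```text
[0.54419531 0.00355694 0.1469233 ] [-0.19277195 -0.23722448 -1.63056573] [ 0.13273969 -0.08996894  0.00536505] 0.015837521090751438 [ 0.001 -0.002  0.004  0.    -0.001  0.     0.   ]
```

View pics/s7b.png

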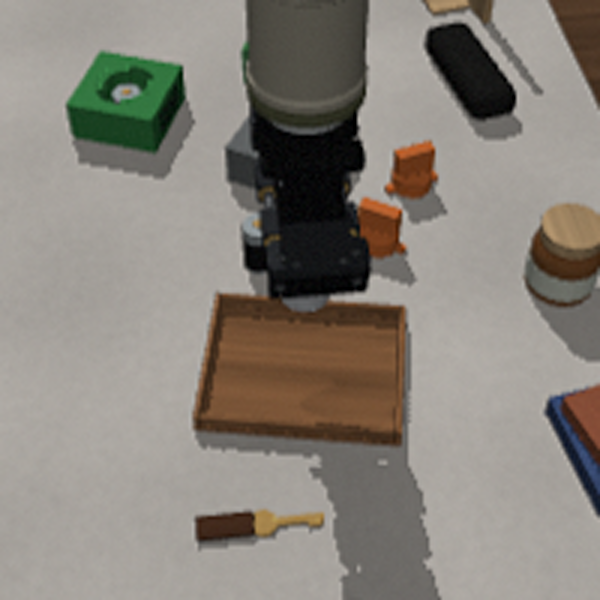

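Request:
jog_arm(
  commands=[
    {"translation": [0, 0, -12], "twist": 0},
    {"translation": [0, 0, -18], "twist": 0},
    {"translation": [0, 0, -18], "twist": 0},
    {"translation": [0, 0, -18], "twist": 0},
    {"translation": [0, 0, -16], "twist": 0},
    {"translation": [0, 0, -12], "twist": 0},
    {"translation": [0, 0, -8], "twist": 0},
    {"translation": [0, 0, -5], "twist": 0},
    {"translation": [0, 0, -3], "twist": 0},
    {"translation": [0, 0, -1], "twist": 0},
    {"translation": [0, 0, 0], "twist": 0},
    {"translation": [0, 0, 0], "twist": 0},
    {"translation": [0, 0, 0], "twist": 0},
  ],
)

```text
time: 14.45
ee_pos: [0.5445, 0.0024, 0.0362]
eef_rot: [0.504, 0.496, -0.496, -0.504]
ft_force: [-0.9, 0.5, -1.4]
width: 0.0157
```

Request:
jog_arm(
  commands=[
    {"translation": [0, 0, -1], "twist": 0},
    {"translation": [0, 0, -1], "twist": 0},
    {"translation": [0, 0, -0.5], "twist": 0},
    {"translation": [0, 0, 0], "twist": 0},
    {"translation": [0, 0, 0], "twist": 0},
  ],
)

```text
time: 14.95
ee_pos: [0.5442, 0.0024, 0.0334]
eef_rot: [-0.504, -0.496, 0.496, 0.504]
ft_force: [0.8, -0.3, -2.7]
width: 0.0155
```

Request:
jog_arm(
  commands=[
    {"translation": [0, 0, -0.5], "twist": 0},
    {"translation": [0, 0, -0.5], "twist": 0},
    {"translation": [0, 0, 0], "twist": 0},
    {"translation": [0, 0, 0], "twist": 0},
  ],
)

```text
time: 15.35
ee_pos: [0.5443, 0.0025, 0.0327]
eef_rot: [0.504, 0.496, -0.496, -0.504]
ft_force: [-2.1, 0.2, 5.7]
width: 0.0161
```

Contact at exactly the expected height (z = 0.0327 m, +5.7 N). Next I release.

Request:
jog_arm(
  commands=[
    {"translation": [0, 0, 0], "twist": 0},
    {"translation": [0, 0, 0], "twist": 0},
    {"translation": [0, 0, 0], "twist": 0},
    {"translation": [0, 0, 0], "twist": 0},
    {"translation": [0, 0, 0], "twist": 0},
    {"translation": [0, 0, 0], "twist": 0},
  ],
  grip=0.6,
)

```text
time: 15.95
ee_pos: [0.5442, 0.0024, 0.0324]
eef_rot: [-0.504, -0.496, 0.496, 0.504]
ft_force: [0.4, -0.2, 0.4]
width: 0.0347
```

Request:
jog_arm(
  commands=[
    {"translation": [0, 0, 4], "twist": 0},
    {"translation": [0, 0, 8], "twist": 0},
    {"translation": [0, 0, 15], "twist": 0},
    {"translation": [0, 0, 20], "twist": 0},
    {"translation": [0, 0, 20], "twist": 0},
    {"translation": [0, 0, 20], "twist": 0},
    {"translation": [0, 0, 20], "twist": 0},
    {"translation": [0, 0, 15], "twist": 0},
    {"translation": [0, 0, 0], "twist": 0},
    {"translation": [0, 0, 0], "twist": 0},
    {"translation": [0, 0, 0], "twist": 0},
  ],
)

```text
time: 17.05
ee_pos: [0.5437, 0.0023, 0.1536]
eef_rot: [-0.504, -0.496, 0.496, 0.504]
ft_force: [-0.2, 0.2, -0.4]
width: 0.0348
```

Run:
```python
from h import *
s=read_state();print(s['time'],s['ee_pos'],s['ft_force'],s['width'])
c=save('side','s8');w=save('wrist','w8'); cv2.imwrite('pics/s8b.png',np.hstack([cv2.resize(c['img'][180:260,200:300,::-1],(400,320),interpolation=cv2.INTER_CUBIC),cv2.resize(w['img'][60:300,106:406,::-1],(400,320))]))
```

```text
17.05 [0.54373434 0.00227684 0.15361754] [-0.16481108  0.22662795 -0.40289732] 0.034767007597499885
```

View pics/s8b.png

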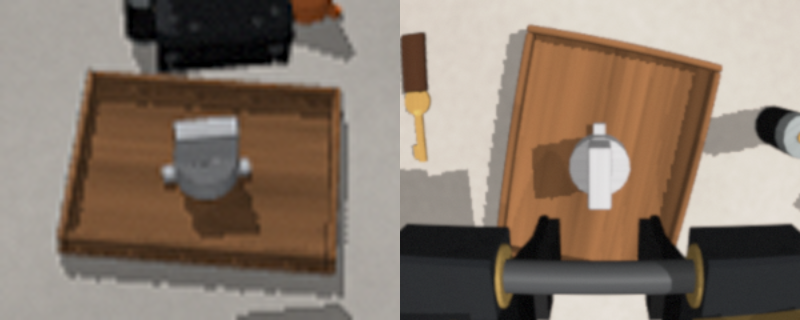

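The cap stands upright in the middle of the tray and the gripper is clear of it, so I'm handing in.

```bash
python3 -c "
from bench import *
print(close_job())"
```

```text
the job is handed in; nothing more can be done
None
```

The chime's alloy cap now stands upright near the middle of the key tray, and I handed the job in at about 17 s of the 40 s allowed. No verdict was reported.

- **Push and twist:** I gripped the bar at 45 N and pushed the cap down about 9 mm, where the force read 9.3 N. I then turned it about 66° anticlockwise. The downward force stayed at 7.7 N or more, and the picture showed the lug in the open slot.
- **Lift and placing:** I lifted the cap straight out and set it down in the tray. It touched the floor at the expected height (TCP z = 0.033 m, +5.7 N). I then opened the fingers and raised the arm about 120 mm.
- **Last checks:** Side and wrist pictures showed the cap upright and clear of the walls and the fingers. The wrist force was about zero.
- **Night light:** The arm passed near it only once, on the first leg, with the tool tip at 0.22 m against its 0.092 m top. The arm never went near it again.
- **Disagreement:** The wrist camera placed the cap about 4 mm further along y than the two fixed cameras did. I aimed midway, and the grip closed with less than 1 N of sideways force.

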